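# Zero the count dial, then tip the nut tote and hold it for counting

## Task

We are about to count the clamp nuts. First turn the knob of the square count dial anticlockwise, fully home against its zero stop; then lift the small grey parts tote by its carrying bar and tilt it about 30 to 40 degrees so that all three nuts slide together into its cut-off corner, with that corner at least 10 cm above the table. Finish while holding the tote still like that in the gripper, the nuts gathered and the dial still at zero, and leave the brush, the tape roll and the ink pot where they are.

Things in the scene. Friction and masses are not known exactly. Their poses are not given: they have to be found in the camera images.
- dial_knob (a joint): angle of the count dial's knob, rad: 0 is the zero stop (a hard stop), growing clockwise seen from above, up to 1.6. It starts between 0.6 and 1.4, turns with light friction (0.04 N m) and stays where it is left.
- knob_grip (a point): centre of the black knob's upright grip bar, which lies on the knob's vertical axis, 67 mm above the table. The bar is 48 mm long (along this frame's x, which turns with the knob; a short pointer near its foot points along -x), 12 mm thick (along y) and 40 mm tall (z), so it runs from 20 mm below this point to 20 mm above it. A knob disc 50 mm across lies under it, its top 24.5 mm below this point.
- dial: the count dial's housing: a grey square box 110 x 110 x 34 mm, fixed to the table; origin at the middle of its underside; a steel stop pin and the first of nine graduations are at its -x side, where the knob's pointer stands at zero
- tote_bar (a point): centre of the tote's carrying bar, a flat level bar across the middle of the tote, 91 mm above the tote's underside. The bar is 10 mm thick (along the tote's x), 116 mm long (along y) and 26 mm tall (z), with free space under it down to the tote's floor, which is 87 mm below this point. This frame is the tote's own: x along its 150 mm length, y along its 110 mm width, z up out of its mouth. The bar lies above the tote's centre of mass (tote 0.2 kg, varied by 0.8 to 1.3).
- tote: the grey open parts tote, 150 x 110 mm, walls 42 mm high and 4 mm thick, floor 4 mm thick; origin at the centre of its underside, axes as above. Its corner at -x, -y is cut off at 45 degrees (35 mm off each side); the other three are square.
- cut_corner (a point): point on the tote's floor at the middle of the inner face of its cut-off corner, in the tote's frame 55 mm to -x, 35 mm to -y of its centre (more exactly -54.7, -34.7) and 4 mm above its underside
- nut_1: one of three alike loose brass hexagon nuts, 19 mm across the points and 9 mm thick, 18 g, lying in the +x half of the tote; oiled, so they slide freely on the tote's floor (friction about 0.12 to 0.17); origin at the middle of its underside
- nut_2: one of three alike loose brass hexagon nuts, 19 mm across the points and 9 mm thick, 18 g, lying in the +x half of the tote; oiled, so they slide freely on the tote's floor (friction about 0.12 to 0.17); origin at the middle of its underside
- nut_3: one of three alike loose brass hexagon nuts, 19 mm across the points and 9 mm thick, 18 g, lying in the +x half of the tote; oiled, so they slide freely on the tote's floor (friction about 0.12 to 0.17); origin at the middle of its underside
- brush: a paint brush, 193 x 21 x 21 mm, lying about along x on the table between the dial and the tote; a bystander
- tape: a roll of masking tape, 92 mm across, 24 mm high, lying flat behind the work; a bystander
- pot: a closed ink pot, 67 mm across, 58 mm high, behind the work; a bystander

How it is judged:
On the way, in this order (a step that is already met when the one before it is completed fails the run):
1. the count dial's knob is turned home to zero (value of joint dial_knob below 0.06 rad), for 0.2 s.
2. the tote is then lifted clear of the table in the fingers and tilted (height (world z) of cut_corner above 0.05 m and angle between tote_bar's own z axis and vertical above 0.25 rad and contact force between tote and the fingers above 1 N), for 0.2 s.
At the end, for the whole second after the job is handed in: the program finishes holding: the knob reads under 0.06 rad; the tote hangs in the fingers (over 1 N), tilted 17 to 50 degrees, at rest (under 0.05 m/s), with its cut-off corner more than 80 mm above the table; all three nuts lie within 60 mm of that corner's point (value of joint dial_knob below 0.06 rad and angle between tote_bar's own z axis and vertical between 0.3 and 0.87 rad and height (world z) of cut_corner above 0.08 m and contact force between tote and the fingers above 1 N and linear speed of tote below 0.05 m/s and distance between each of nut_1, nut_2, nut_3 and cut_corner below 0.06 m); the arm keeps its last pose, push and grip.
It fails at once if the brush, tape roll or ink pot is moved by more than 40 mm (distance of any of brush, tape, pot from where it was at the start of the episode above 0.04 m).
It also fails if it takes over 51 s, if anything falls off the work surface, if the arm or the gripper's body presses on something with over 40 N, if the wrist force passes 120 N, or if a joint passes its speed limit or range.

## Robot

A 7-joint arm with a two-finger parallel gripper is mounted at the origin on the work surface; the furniture and walls round the work are solid. World frame = base frame: x ahead of the robot, y to its left, z up, the work surface at z = 0. Lengths are in m, angles in rad, forces in N, time in s.
With the tool pointing down it reaches from about 0.4 to 0.9 m from the base axis. Payload 5.5 kg.
Tool frame: the origin (TCP) lies on the centre line of the jaws, within the pads' length; the fingertips stand 19 mm ahead of it and the grasp point (between the pads) is the TCP; x points along the fingers, y is the direction in which the jaws open and shut, and the axes are right-handed (so a half turn about x gives the same grasp; the last joint's range is limited). The gripper opens to 92 mm and grips with 3 to 60 N. Pads are 19 mm wide; open, the fingers measure 130 mm over their backs; the gripper's body (75 mm by 190 mm) begins 47 mm behind the grasp point.
Start: joints at [1.57, 0.501, -0.427, 1.55, 0.221, 1.138, -0.21], TCP at [0.17, -0.628, 0.246] pointing down, gripper open.
Joint ranges: [-2.88, 2.88], [-0.31, 2.03], [-1.54, 1.56], [0.2, 2.42], [-1.41, 4.55], [0.19, 2.02], [-2.57, 2.57]. Speed limits (rad/s): [2.57, 2.57, 3.14, 3.14, 3.14, 3.14, 3.14].

## Interface

Orientations are given as a rotation vector (axis times angle).
In Python, from cell import r, camera, boxes_of, outline_of, spot_point gives the robot as it stands.
- The arm moves only by the tool step_arm, never from a script. Its argument "rows" is a list of rows, each a list of 5 numbers: the finger opening in mm, from 0 to 91.8, then the shift along the tool's x, y, z in mm, then the turn about the tool's x in rad. A call has 1 to 20 rows; each row is the pose to reach, as a shift and turn from the pose commanded when the call began, along the tool's axes at that moment; what a row does not reach only later rows make up. A row lasts 1/8 s, in which the tool goes at most 62.5 mm and 10.7 degrees, less where a joint would pass 70% of its speed; a pose out of reach is approached as far as the arm can. A call with a gripper value outside its range is refused whole. The fingers move at their own pace and stop on an object; the grip force is fixed at half the most. Time passes only in rows, so rows that repeat a pose let the fingers close. It gives the time, the measured TCP pose, the force and the opening at its end, in the units of the state.
- r.read_state(): the state, without advancing time (a new reading comes with each control period).
- camera(name): name is "scene" or "top" or "wrist"; returns a dict with "image" (400x640x3 uint8, red, green, blue), "range_z" (400x640 float32, m along the optical axis (not along the pixel's ray), 0 where there is no reading), "vertical_fov" (degrees; the focal length in pixels is half the picture's height over the tangent of half this angle, whatever the lens; pixels are square), "cx", "cy" (the principal point, pixels), "position" and "rotation" of the camera in the world. Camera axes: x right, y down, z forward; pixel columns grow to the right and rows downward; lengths in m; the calibration is good to about 2 mm. A picture is of the moment at which its call begins.
- r.sign_off(): hands the job in, once; it reports no verdict.
Trained networks look in a picture, given as the dict that the camera call returned (one of the last four; its "shot" number tells which), for a name from the list of things; names that differ only in an ending like _2 or _b are one class to them, and where a whole thing is asked for, a point or a joint stands for the part that bears it (a point fixed in the world has none). Each returns a list of dicts, best first, with "score" (0 to 1); they miss things now and then, are a little off and sometimes report something else, mostly with a low value. They report only what shows in the picture. A call takes as long as a camera call.
- boxes_of(picture, name): "bbox" ([left, top, right, bottom] in pixels, round what is visible of it).
- outline_of(picture, name): "region" (400x640 bool, what is visible of it) and "bbox" ([left, top, right, bottom] in pixels, round what is visible of it).
- spot_point(picture, name): "at" ([column, row] in pixels: a listed point, or the origin of a listed thing).
The state is a dict: "t": time; "joints": joint angles; "qvel": joint speeds; "joint_efforts": joint torques, N m; "eef_pos": TCP position; "orientation": TCP orientation; "wrist_force": force on the tool from outside, world axes, zero at the start; "moment": the same for the moment, N m; "gripper_width": finger opening in m.
Only numpy, scipy, OpenCV 4.12 (cv2) and the standard library are available. Lean on these libraries where they do the work, as an engineer would, in place of code of your own. Each camera call takes 0.05 s, during which the arm holds its last target.

## Working session

There is one attempt and no reset: what is moved stays moved. The work goes in short steps, Python scripts to look and compute and a tool call to move; the robot and the scene stay as the last step left them, time stands still between calls to the robot, and variables do not carry over. Pictures are saved under pics/ and viewed, and the job is handed in when it is done.

Besides the shell and the picture viewer there is one more tool, called after "Emit:" by a JSON object that holds its "op" and its "data", one argument or row to a line. step_arm: Moves the arm, as the interface text tells. Its arguments: {"type":"object","properties":{"rows":{"type":"array"}},"required":["rows"]}

```bash
ls; mkdir -p pics
cat > h.py <<'E'
from cell import r, camera, boxes_of, outline_of, spot_point
import numpy as np, cv2
from scipy.spatial.transform import Rotation as R
def save(p,n): cv2.imwrite('pics/'+n+'.png',p['image'][:,:,::-1])
def px2w(p,u,v,d):
    h=p['image'].shape[0]; f=h/2/np.tan(np.radians(p['vertical_fov'])/2)
    c=np.stack([(np.asarray(u)-p['cx'])/f*d,(np.asarray(v)-p['cy'])/f*d,np.asarray(d)+0*np.asarray(u)],-1)
    return c@np.array(p['rotation']).reshape(3,3).T+np.array(p['position'])
def onplane(p,u,v,z):
    o=np.array(p['position']); q=px2w(p,float(u),float(v),1.0)-o
    return o+q*(z-o[2])/q[2]
def cloud(p):
    v,u=np.mgrid[:400,:640]; return px2w(p,u.astype(float),v.astype(float),p['range_z'])
E
python3 - <<'E'
from h import *
for n in ['scene','top']:
    p=camera(n); save(p,n+'0'); print(n,p['position'],p['vertical_fov'])
    for k in ['dial','dial_knob','tote','nut_1','brush']:
        print(k,[(b['bbox'],round(b['score'],2)) for b in boxes_of(p,k)][:4])
    for k in ['knob_grip','tote_bar','tote','dial','cut_corner','nut_1']:
        print(k,[(b['at'],round(b['score'],2)) for b in spot_point(p,k)][:4])
s=r.read_state(); print(s['t'],s['eef_pos'],R.from_rotvec(s['orientation']).as_matrix().round(3))
E
```

```text
pics
scene [-0.03482388 -0.4703822   0.61928993] 52.562418405317516
dial [([195.8, 179.6, 253.4, 228.5], 0.8)]
dial_knob [([214.3, 181.5, 234.9, 201.8], 0.81), ([386.8, 255.7, 395.0, 261.1], 0.55)]
tote [([342.1, 232.6, 410.8, 301.3], 0.93), ([348.6, 190.6, 377.2, 226.1], 0.2)]
nut_1 [([362.9, 247.7, 366.7, 257.1], 0.59), ([388.4, 254.7, 393.3, 261.0], 0.41)]
brush [([266.3, 214.5, 308.6, 265.0], 0.89), ([213.4, 182.8, 236.0, 200.0], 0.35)]
knob_grip [([224.3, 185.9], 0.86)]
tote_bar [([381.0, 238.9], 0.78), ([331.3, 186.8], 0.55)]
tote [([375.8, 273.0], 0.81)]
dial [([224.9, 208.7], 0.78)]
cut_corner [([383.8, 297.0], 0.73)]
nut_1 [([391.4, 269.6], 0.58), ([362.6, 253.3], 0.53)]
top [ 0.4665046  -0.04980311  1.17004659] 52.78163569505825
dial [([210.9, 197.2, 262.0, 246.6], 0.97), ([225.5, 212.0, 247.7, 227.5], 0.23)]
dial_knob [([223.9, 211.8, 247.7, 229.3], 0.64), ([360.3, 190.2, 412.3, 258.1], 0.19)]
tote [([360.8, 195.6, 415.7, 255.2], 0.68)]
nut_1 []
brush [([309.0, 194.6, 317.6, 261.2], 0.6)]
knob_grip [([235.5, 216.2], 0.74), ([394.6, 207.2], 0.3)]
tote_bar [([396.1, 224.9], 0.69), ([384.1, 225.3], 0.16)]
tote [([384.4, 223.6], 0.69)]
dial [([238.8, 221.9], 0.83)]
cut_corner [([406.7, 238.6], 0.84)]
nut_1 [([393.9, 220.4], 0.44), ([391.9, 204.4], 0.4)]
1.2 [ 0.16951385 -0.62748576  0.24572546] [[-0.     0.261 -0.965]
 [ 0.    -0.965 -0.261]
 [-1.    -0.     0.   ]]
```

Run:
```python
import cv2
a=cv2.imread('pics/top0.png'); b=cv2.imread('pics/scene0.png')
cv2.imwrite('pics/c1.png',cv2.resize(a[170:290,190:430],(800,400),interpolation=cv2.INTER_CUBIC))
cv2.imwrite('pics/c2.png',cv2.resize(b[160:320,180:430],(800,512),interpolation=cv2.INTER_CUBIC))
```

```text
(no output)
```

View pics/c1.png

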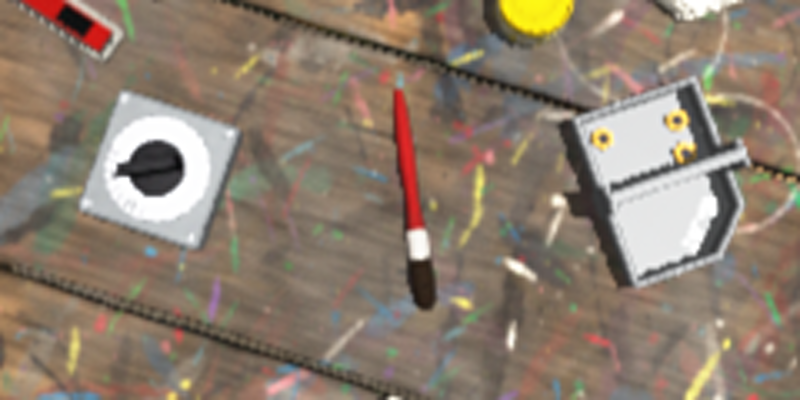

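View pics/c2.png

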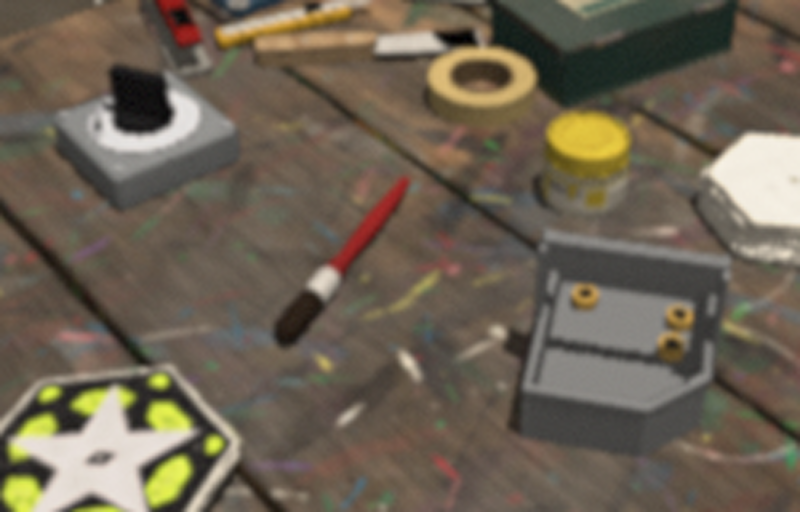

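View pics/top0.png

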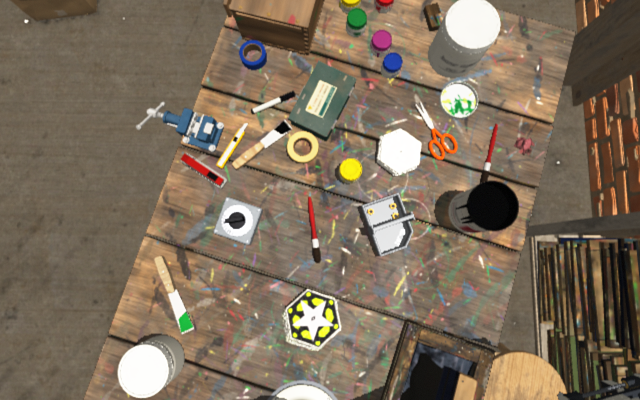

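Run:
```python
from h import *
p=camera('top'); print(np.array(p['rotation']).round(2), p['cx'],p['cy'])
W=cloud(p)
for (u,v,z) in [(238.8,221.9,0),(235.5,216.2,.067),(396.1,224.9,.091),(384.4,223.6,0),(406.7,238.6,.004),(393.9,220.4,.004)]:
    print(u,v,onplane(p,u,v,z).round(4), 'range', W[int(v),int(u)].round(4))
for k in ['dial','dial_knob','tote','brush','tape','pot']:
    for o in outline_of(p,k)[:1]:
        m=o['region']&(p['range_z']>0); P=W[m]
        print(k,o['score'],m.sum(),P.min(0).round(3),P.max(0).round(3))
        np.save(k+'.npy',P)
P=np.load('dial.npy'); q=P[(abs(P[:,2]-.034)<.004)]
print('dial top',len(q),cv2.minAreaRect(q[:,:2].astype(np.float32)*1000))
P=np.load('dial.npy'); q=P[P[:,2]>.075]; print('knob top',len(q),cv2.minAreaRect(q[:,:2].astype(np.float32)*1000), q.mean(0))
P=np.load('tote.npy'); print(np.histogram(P[:,2],bins=np.arange(-.005,.12,.005)))
q=P[P[:,2]>.095]; print('bar',len(q),cv2.minAreaRect(q[:,:2].astype(np.float32)*1000),q.mean(0))
q=P[(P[:,2]>.035)&(P[:,2]<.047)]; print('rim',len(q),cv2.minAreaRect(q[:,:2].astype(np.float32)*1000))
s=camera('scene'); W=cloud(s)
for k in ['dial','tote']:
    m=outline_of(s,k)[0]['region']&(s['range_z']>0); P=W[m]
    if k=='dial':
        q=P[(abs(P[:,2]-.034)<.003)]; print('dial top',len(q),cv2.minAreaRect(q[:,:2].astype(np.float32)*1000))
        q=P[P[:,2]>.05]; print('knob',len(q),cv2.minAreaRect(q[:,:2].astype(np.float32)*1000), q.max(0))
    else:
        q=P[P[:,2]>.08]; print('bar',len(q),cv2.minAreaRect(q[:,:2].astype(np.float32)*1000),q.mean(0),q.max(0))
for (u,v,z) in [(224.3,185.9,.067),(381,238.9,.091),(383.8,297,.004),(375.8,273,0),(224.9,208.7,0)]: print(onplane(s,u,v,z))
```

```text
[-2.16  2.14 -0.14] 320.31142402328703 196.98001110163958Traceback (most recent call last):
  File "<stdin>", line 3, in <module>
  File "h.py", line 13, in cloud
    v,u=np.mgrid[:400,:640]; return px2w(p,u.astype(float),v.astype(float),p['range_z'])
                                    ~~~~^^^^^^^^^^^^^^^^^^^^^^^^^^^^^^^^^^^^^^^^^^^^^^^^
  File "h.py", line 8, in px2w
    return c@np.array(p['rotation']).reshape(3,3).T+np.array(p['position'])
             ~~~~~~~~~~~~~~~~~~~~~~~~~~~~~~~^^^^^
ValueError: cannot reshape array of size 3 into shape (3,3)
```

Rotation is a rotation vector.

```bash
sed -i "s/np.array(p\['rotation'\]).reshape(3,3).T/R.from_rotvec(p['rotation']).as_matrix().T/" h.py
cat > m.py <<'E'
from h import *
p=camera('top'); print(R.from_rotvec(p['rotation']).as_matrix().round(2))
W=cloud(p)
for (u,v,z) in [(238.8,221.9,0),(235.5,216.2,.067),(396.1,224.9,.091),(384.4,223.6,0),(406.7,238.6,.004),(393.9,220.4,.004)]:
    print(u,v,onplane(p,u,v,z).round(4), 'range', W[int(v),int(u)].round(4))
for k in ['dial','dial_knob','tote','brush','tape','pot']:
    for o in outline_of(p,k)[:1]:
        m=o['region']&(p['range_z']>0); P=W[m]
        print(k,o['score'],m.sum(),P.min(0).round(3),P.max(0).round(3))
        np.save(k+'.npy',P)
P=np.load('dial.npy'); q=P[(abs(P[:,2]-.034)<.004)]
print('dial top',len(q),cv2.minAreaRect(q[:,:2].astype(np.float32)*1000))
P=np.load('dial.npy'); q=P[P[:,2]>.075]; print('knob top',len(q),cv2.minAreaRect(q[:,:2].astype(np.float32)*1000), q.mean(0))
P=np.load('tote.npy'); print(np.histogram(P[:,2],bins=np.arange(-.005,.12,.005)))
q=P[P[:,2]>.095]; print('bar',len(q),cv2.minAreaRect(q[:,:2].astype(np.float32)*1000),q.mean(0))
q=P[(P[:,2]>.035)&(P[:,2]<.047)]; print('rim',len(q),cv2.minAreaRect(q[:,:2].astype(np.float32)*1000))
s=camera('scene'); W=cloud(s)
for k in ['dial','tote']:
    m=outline_of(s,k)[0]['region']&(s['range_z']>0); P=W[m]
    if k=='dial':
        q=P[(abs(P[:,2]-.034)<.003)]; print('dial top',len(q),cv2.minAreaRect(q[:,:2].astype(np.float32)*1000))
        q=P[P[:,2]>.05]; print('knob',len(q),cv2.minAreaRect(q[:,:2].astype(np.float32)*1000), q.max(0))
    else:
        q=P[P[:,2]>.08]; print('bar',len(q),cv2.minAreaRect(q[:,:2].astype(np.float32)*1000),q.mean(0),q.max(0))
for (u,v,z) in [(224.3,185.9,.067),(381,238.9,.091),(383.8,297,.004),(375.8,273,0),(224.9,208.7,0)]: print(onplane(s,u,v,z))
E
python3 m.py
```

```text
[[ 0.01 -0.99  0.14]
 [-1.   -0.01  0.  ]
 [-0.   -0.14 -0.99]]
238.8 221.9 [0.5506 0.1917 0.    ] range [0.5494 0.1835 0.0507]
235.5 216.2 [0.5613 0.1875 0.067 ] range [0.5606 0.1858 0.0815]
396.1 224.9 [ 0.5412 -0.2485  0.091 ] range [ 0.5497 -0.264   0.0052]
384.4 223.6 [ 0.5508 -0.2313  0.    ] range [ 0.5451 -0.2146  0.1011]
406.7 238.6 [ 0.5082 -0.2945  0.004 ] range [ 0.5094 -0.2896  0.0176]
393.9 220.4 [ 0.5602 -0.2583  0.004 ] range [ 0.5534 -0.2386  0.1009]
dial 0.93 1590 [ 0.487  0.122 -0.005] [0.62  0.26  0.083]
dial_knob 0.72 238 [0.531 0.165 0.036] [0.576 0.213 0.083]
tote 0.98 2098 [ 0.461 -0.318 -0.004] [ 0.635 -0.162  0.11 ]
brush 0.54 358 [ 0.439 -0.046 -0.005] [ 0.627 -0.009  0.025]
tape 0.57 572 [ 0.728 -0.036 -0.001] [0.819 0.055 0.028]
pot 0.59 435 [ 0.668 -0.158  0.017] [ 0.731 -0.098  0.062]
dial top 1089 ((554.1802368164062, 189.5751190185547), (109.66847229003906, 109.33280944824219), 72.29351043701172)
knob top 78 ((554.3060302734375, 190.14849853515625), (11.84699821472168, 47.99949264526367), 9.703696250915527) [0.5542162  0.18972304 0.07943164]
(array([ 
[... 550 characters left out ...]
1094), (152.0598907470703, 114.90934753417969), 19.84426498413086)
dial top 719 ((552.1890869140625, 191.39129638671875), (112.66432189941406, 109.40230560302734), 72.1695556640625)
knob 224 ((552.1314086914062, 191.44583129882812), (15.197179794311523, 49.32050323486328), 11.430644989013672) [0.56380851 0.21505918 0.08309513]
bar 724 ((544.8175659179688, -237.09852600097656), (22.621131896972656, 117.79437255859375), 19.19338607788086) [ 0.5434775  -0.23819532  0.09491117] [ 0.56910941 -0.17888796  0.10702306]
[0.55681084 0.19083242 0.067     ]
[ 0.55844982 -0.238839    0.091     ]
[ 0.49779172 -0.28287204  0.004     ]
[ 0.55279944 -0.23850623  0.        ]
[0.5493202  0.19328078 0.        ]
```

```bash
cat >> h.py <<'E'
def go(pos,ydeg,s=None):
    s=s or r.read_state(); M=R.from_rotvec(s['orientation']).as_matrix()
    d=M.T@(np.array(pos)-np.array(s['eef_pos']))*1000
    y0=np.degrees(np.arctan2(M[1,1],M[0,1])); t=(ydeg-y0+180)%360-180
    print('row shift mm',d.round(1),'turn rad',round(-np.radians(t),3),'yaw now',round(y0,1),'tilt',(np.degrees(np.arccos(-M[2,0]))).round(2),'pos',np.round(s['eef_pos'],4),'w',s['gripper_width'],'F',np.round(s['wrist_force'],1),'j',np.round(s['joints'],2),'t',s['t'])
E
python3 - <<'E'
from h import *
p=camera('top'); W=cloud(p).reshape(-1,3); ok=p['range_z'].ravel()>0; W=W[ok]
a=np.array([.17,-.628]);b=np.array([.45,-.2]);c=np.array([.554,.19])
for s,e in [(a,b),(b,c)]:
    for t in np.linspace(0,1,9):
        q=s+(e-s)*t; m=np.hypot(*(W[:,:2]-q).T)<.12
        print(q.round(2),m.sum(),W[m,2].max().round(3) if m.any() else None)
go([.45,-.2,.25],-20); go([.554,.19,.2],10.5)
E
```

```text
[ 0.17 -0.63] 1764 0.394
[ 0.2  -0.57] 2799 0.394
[ 0.24 -0.52] 4274 0.394
[ 0.28 -0.47] 5582 0.334
[ 0.31 -0.41] 5961 0.063
[ 0.34 -0.36] 5861 0.063
[ 0.38 -0.31] 5677 0.063
[ 0.42 -0.25] 5552 0.049
[ 0.45 -0.2 ] 5579 0.108
[ 0.45 -0.2 ] 5579 0.108
[ 0.46 -0.15] 5551 0.108
[ 0.48 -0.1 ] 5520 0.106
[ 0.49 -0.05] 5450 0.024
[ 0.5  -0.01] 5421 0.024
[0.52 0.04] 5484 0.041
[0.53 0.09] 5489 0.084
[0.54 0.14] 5336 0.084
[0.55 0.19] 5297 0.084
row shift mm [  -4.3 -339.6 -382.2] turn rad -0.958 yaw now -74.9 tilt 0.0 pos [ 0.1695 -0.6275  0.2457] w 0.09169736090608512 F [-0.   0.7  0.2] j [ 1.57  0.5  -0.43  1.55  0.22  1.14 -0.21] t 1.8
row shift mm [  45.7 -689.  -584.4] turn rad -1.49 yaw now -74.9 tilt 0.0 pos [ 0.1695 -0.6275  0.2457] w 0.09169736090608512 F [-0.   0.7  0.2] j [ 1.57  0.5  -0.43  1.55  0.22  1.14 -0.21] t 1.8
```

View pics/scene0.png

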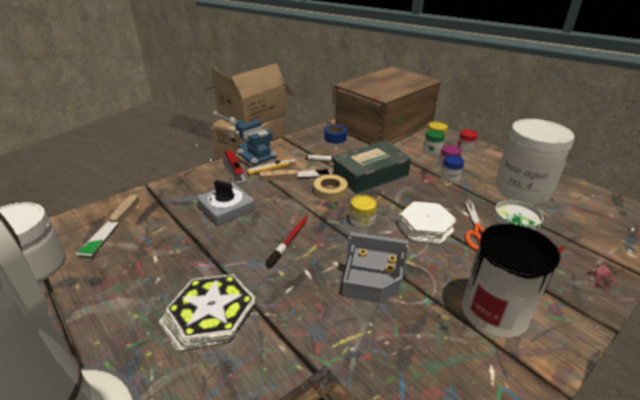

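Run:
```python
from h import *
p=camera('top'); W=cloud(p)
for (x,y) in [(.17,-.63)]:
    m=(W[...,2]>.15)&(p['range_z']>0)&(W[...,1]<-.2)&(W[...,1]>-.8)&(W[...,0]<.7)&(W[...,0]>0)
    vs,us=np.where(m); print(len(us),us.min(),us.max(),vs.min(),vs.max(),W[m].min(0),W[m].max(0))
    n,l,st,c=cv2.connectedComponentsWithStats(m.astype(np.uint8))
    for i in range(1,n):
        if st[i,4]>30: print(st[i],W[l==i].min(0).round(2),W[l==i].max(0).round(2))
save(camera('wrist'),'w0')
```

```text
1651 466 639 180 399 [ 0.16739824 -0.69994717  0.15002037] [ 0.65266064 -0.41418381  0.39308868]
[466 180  53  51 524] [ 0.53 -0.54  0.15] [ 0.65 -0.41  0.17]
[ 557  373   83   27 1127] [ 0.17 -0.7   0.23] [ 0.23 -0.53  0.39]
```

Emit:
{"op": "step_arm", "data": {
  "rows": [
    [91.8,0,-60,-20,-0.1],
    [91.8,0,-340,-380,-0.95],
    [91.8,0,-340,-380,-0.95],
    [91.8,0,-340,-380,-0.95],
    [91.8,0,-340,-380,-0.95],
    [91.8,0,-340,-380,-0.95],
    [91.8,0,-340,-380,-0.95],
    [91.8,0,-340,-380,-0.95],
    [91.8,0,-340,-380,-0.95],
    [91.8,45,-689,-584,-1.49],
    [91.8,45,-689,-584,-1.49],
    [91.8,45,-689,-584,-1.49],
    [91.8,45,-689,-584,-1.49],
    [91.8,45,-689,-584,-1.49],
    [91.8,45,-689,-584,-1.49],
    [91.8,45,-689,-584,-1.49],
    [91.8,45,-689,-584,-1.49]
  ]
}}

```text
t: 4.03
eef_pos: [0.5531, 0.1938, 0.2007]
orientation: [1.071, 1.294, -1.068]
wrist_force: [-0.4, -0.7, -0.3]
gripper_width: 0.0915
```

Run:
```python
from h import *
go([.5535,.19,.067],10.5)
w=camera('wrist'); save(w,'w1')
for k in ['knob_grip','dial']: print(k,[(b['at'],round(b['score'],2)) for b in spot_point(w,k)][:3])
W=cloud(w); P=W[(w['range_z']>0)]; P=P[np.hypot(P[:,0]-.5535,P[:,1]-.19)<.1]
q=P[(P[:,2]>.078)&(P[:,2]<.095)]; print(len(q),cv2.minAreaRect(q[:,:2].astype(np.float32)*1000))
```

```text
row shift mm [133.7  -0.3   4.1] turn rad 0.005 yaw now 10.8 tilt 0.13 pos [0.5531 0.1938 0.2007] w 0.09154697816017701 F [-0.4 -0.7 -0.3] j [ 0.3   0.57 -0.93  1.75  0.51  1.08 -0.61] t 4.025
knob_grip [([326.1, 195.8], 0.7)]
dial [([323.4, 179.1], 0.6)]
824 ((551.1879272460938, 192.14276123046875), (11.680309295654297, 47.465782165527344), 10.928057670593262)
```

View pics/w1.png

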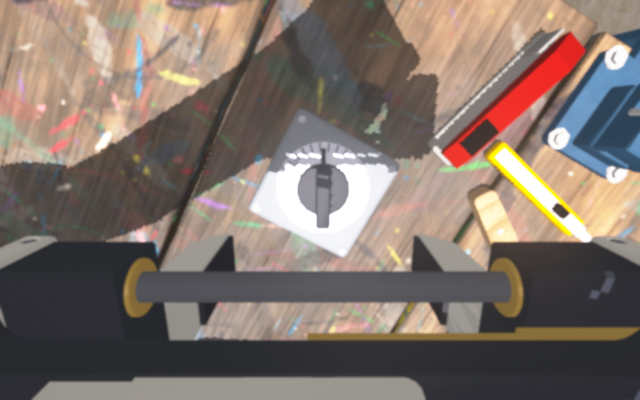

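Emit:
{"op": "step_arm", "data": {
  "rows": [
    [91.8,60,-1,2.5,0],
    [91.8,115,-1,2.5,0],
    [91.8,131,-1,2.5,0],
    [91.8,131,-1,2.5,0],
    [0,131,-1,2.5,0],
    [0,131,-1,2.5,0],
    [0,131,-1,2.5,0],
    [0,131,-1,2.5,0],
    [0,131,-1,2.5,0],
    [0,131,-1,2.5,0]
  ]
}}

```text
t: 5.42
eef_pos: [0.5531, 0.1873, 0.0697]
orientation: [1.073, 1.29, -1.073]
wrist_force: [0.7, 0.9, -0.2]
gripper_width: 0.0364
```

Emit:
{"op": "step_arm", "data": {
  "rows": [
    [0,0,0,-3,0],
    [0,0,0,-3,0],
    [0,0,0,-3,0],
    [0,0,0,-3,0],
    [0,0,0,-3,0],
    [0,0,0,-3,0]
  ]
}}

```text
t: 6.18
eef_pos: [0.5534, 0.1908, 0.0698]
orientation: [1.075, 1.29, -1.072]
wrist_force: [4.7, 2.4, -6.0]
gripper_width: 0.0118
```

Run:
```python
from h import *
go([.5525,.191,.07],73)
```

```text
row shift mm [-0.2 -0.8 -0.3] turn rad -1.091 yaw now 10.5 tilt 0.11 pos [0.5534 0.1908 0.0698] w 0.011848645293162973 F [ 4.7  2.4 -6. ] j [ 0.21  0.73 -0.79  1.83  0.67  0.87 -0.73] t 6.175
```

Emit:
{"op": "step_arm", "data": {
  "rows": [
    [0,0,0,0,-0.15],
    [0,0,0,0,-0.3],
    [0,0,0,0,-0.45],
    [0,0,0,0,-0.6],
    [0,0,0,0,-0.75],
    [0,0,0,0,-0.9],
    [0,0,0,0,-1.0],
    [0,0,0,0,-1.06],
    [0,0,0,0,-1.1],
    [0,0,0,0,-1.1],
    [0,0,0,0,-1.1]
  ]
}}

```text
t: 7.55
eef_pos: [0.5543, 0.1916, 0.0699]
orientation: [0.23, 1.556, -0.224]
wrist_force: [7.0, 6.2, -8.6]
gripper_width: 0.0119
```

Run:
```python
from h import *
go([.5525,.191,.07],73); print(r.read_state()['moment'])
```

```text
row shift mm [-0.1 -1.1 -1.6] turn rad 0.008 yaw now 73.5 tilt 0.26 pos [0.5543 0.1916 0.0699] w 0.011908003016947218 F [ 7.   6.2 -8.6] j [ 0.34  0.85 -1.01  1.82  0.87  0.98  0.23] t 7.55
[ 1.2108733  -1.78510028 -0.34324144]
```

Emit:
{"op": "step_arm", "data": {
  "rows": [
    [0,0,0,0,-0.04],
    [0,0,0,0,-0.07],
    [0,0,0,0,-0.07]
  ]
}}

```text
t: 7.92
eef_pos: [0.5545, 0.1915, 0.0699]
orientation: [0.175, 1.561, -0.169]
wrist_force: [6.6, 5.5, -7.6]
gripper_width: 0.0124
```

Run:
```python
from h import *
go([.5525,.191,.07],73); print(r.read_state()['moment'])
```

```text
row shift mm [-0.1 -0.9 -1.8] turn rad 0.077 yaw now 77.4 tilt 0.27 pos [0.5545 0.1915 0.0699] w 0.012363120442098087 F [ 6.6  5.5 -7.6] j [ 0.35  0.86 -1.03  1.82  0.88  0.99  0.3 ] t 7.925
[ 1.35875583 -1.80324146 -0.71065708]
```

Emit:
{"op": "step_arm", "data": {
  "rows": [
    [50,0,0,0,0],
    [50,0,0,0,0],
    [50,0,0,0,0],
    [50,0,0,0,0],
    [50,-60,0,0,0],
    [50,-120,0,0,0],
    [50,-160,0,0,0],
    [50,-160,0,0,0]
  ]
}}

```text
t: 8.93
eef_pos: [0.554, 0.1915, 0.2333]
orientation: [0.172, 1.558, -0.169]
wrist_force: [-0.2, -1.3, -0.7]
gripper_width: 0.0499
```

Run:
```python
from h import *
go([.547,-.237,.2],20)
w=camera('wrist'); save(w,'w2')
W=cloud(w); P=W[(w['range_z']>0)]; P=P[np.hypot(P[:,0]-.5535,P[:,1]-.19)<.1]
q=P[(P[:,2]>.078)&(P[:,2]<.095)]; print(len(q),cv2.minAreaRect(q[:,:2].astype(np.float32)*1000))
q=P[abs(P[:,2]-.034)<.004]; print(len(q),cv2.minAreaRect(q[:,:2].astype(np.float32)*1000))
t=camera('top');save(t,'t2')
a=cv2.imread('pics/t2.png'); cv2.imwrite('pics/c3.png',cv2.resize(a[180:270,190:430],(800,300),interpolation=cv2.INTER_CUBIC))
```

```text
row shift mm [  32.7 -420.    85.5] turn rad 1.004 yaw now 77.5 tilt 0.34 pos [0.554  0.1915 0.2333] w 0.049898983393005594 F [-0.2 -1.3 -0.7] j [ 0.46  0.68 -1.21  1.72  0.67  1.23  0.43] t 8.925
666 ((551.8721923828125, 191.4960174560547), (11.956388473510742, 47.806419372558594), 72.09056854248047)
8540 ((551.663330078125, 191.4637908935547), (109.42517852783203, 109.44986724853516), 72.14826202392578)
```

View pics/w2.png

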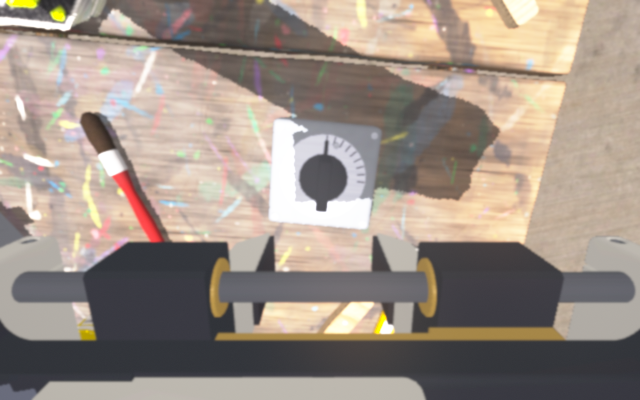

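Emit:
{"op": "step_arm", "data": {
  "rows": [
    [50,0,-420,85,1.0],
    [50,0,-420,85,1.0],
    [50,0,-420,85,1.0],
    [50,0,-420,85,1.0],
    [50,0,-420,85,1.0],
    [50,0,-420,85,1.0],
    [50,0,-420,85,1.0],
    [50,0,-420,85,1.0],
    [50,0,-420,85,1.0]
  ]
}}

```text
t: 10.15
eef_pos: [0.544, -0.2374, 0.2283]
orientation: [0.946, 1.359, -0.945]
wrist_force: [-0.2, 0.1, 0.4]
gripper_width: 0.0501
```

Run:
```python
from h import *
w=camera('wrist'); save(w,'w3')
W=cloud(w); P=W[(w['range_z']>0)]; P=P[np.hypot(P[:,0]-.547,P[:,1]+.237)<.12]
q=P[(P[:,2]>.098)&(P[:,2]<.115)]; print(len(q),cv2.minAreaRect(q[:,:2].astype(np.float32)*1000))
q=P[abs(P[:,2]-.042)<.004]; print(len(q),cv2.minAreaRect(q[:,:2].astype(np.float32)*1000))
a=np.radians(20); yv=np.array([-np.sin(a),np.cos(a),0])
go(np.array([.547,-.237,.091])+.038*yv,20)
```

```text
1806 ((545.527099609375, -236.8600616455078), (23.674850463867188, 116.73680877685547), 20.126684188842773)
2624 ((544.6911010742188, -235.6946563720703), (151.8406524658203, 114.98167419433594), 19.92257308959961)
row shift mm [137.8   2.6 -36.2] turn rad 0.006 yaw now 20.3 tilt 0.13 pos [ 0.5444 -0.2364  0.2287] w 0.05009236145152608 F [ 0.4 -0.3  0.1] j [ 1.09  0.59 -1.01  1.7   0.54  1.16  0.29] t 10.2
```

View pics/w3.png

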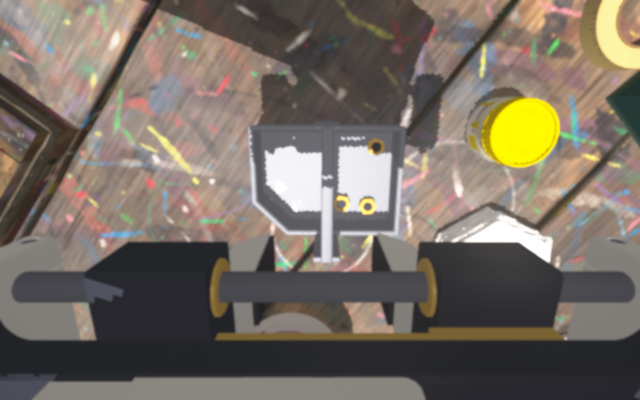

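Emit:
{"op": "step_arm", "data": {
  "rows": [
    [50,40,2.5,-36,0],
    [50,90,2.5,-36,0],
    [50,125,2.5,-36,0],
    [50,138,2.5,-36,0],
    [50,138,2.5,-36,0],
    [0,138,2.5,-36,0],
    [0,138,2.5,-36,0],
    [0,138,2.5,-36,0],
    [0,138,2.5,-36,0],
    [0,138,2.5,-36,0],
    [0,138,2.5,-36,0],
    [0,138,2.5,-36,0]
  ]
}}

```text
t: 11.7
eef_pos: [0.5348, -0.2037, 0.092]
orientation: [0.945, 1.355, -0.946]
wrist_force: [-0.4, -0.3, 3.1]
gripper_width: 0.0097
```

Emit:
{"op": "step_arm", "data": {
  "rows": [
    [0,-10,0,0,0],
    [0,-20,0,0,0],
    [0,-30,0,0,0],
    [0,-40,0,0,0],
    [0,-60,0,0,0],
    [0,-80,0,0,0],
    [0,-100,0,0,0],
    [0,-100,0,0,0]
  ]
}}

```text
t: 12.7
eef_pos: [0.5361, -0.2039, 0.1941]
orientation: [0.946, 1.352, -0.944]
wrist_force: [-0.1, -0.2, -2.4]
gripper_width: 0.0095
```

Run:
```python
from h import *
go([.5,-.2,.2],20); print(r.read_state()['moment'])
w=camera('wrist'); save(w,'w4')
s=camera('scene'); save(s,'s4'); cv2.imwrite('pics/s4.png',cv2.resize(cv2.imread('pics/s4.png')[120:320,270:510],(720,600)))
```

```text
row shift mm [ -6.1 -32.5 -16.1] turn rad 0.004 yaw now 20.2 tilt 0.23 pos [ 0.5361 -0.2039  0.1941] w 0.009545191527959431 F [-0.1 -0.2 -2.4] j [ 1.05  0.59 -1.    1.79  0.56  1.07  0.21] t 12.7
[ 0.03992903 -0.09281331  0.02888018]
```

View pics/w4.png

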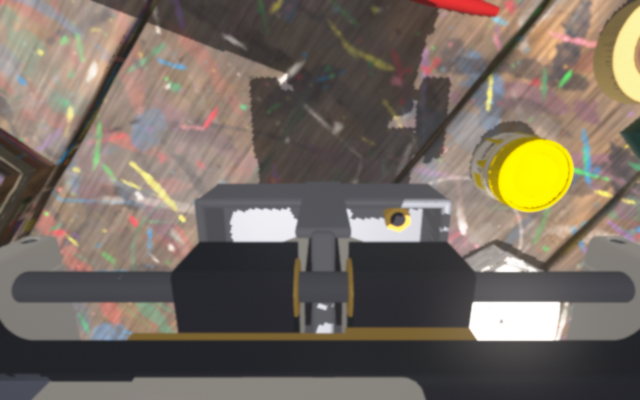

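View pics/s4.png

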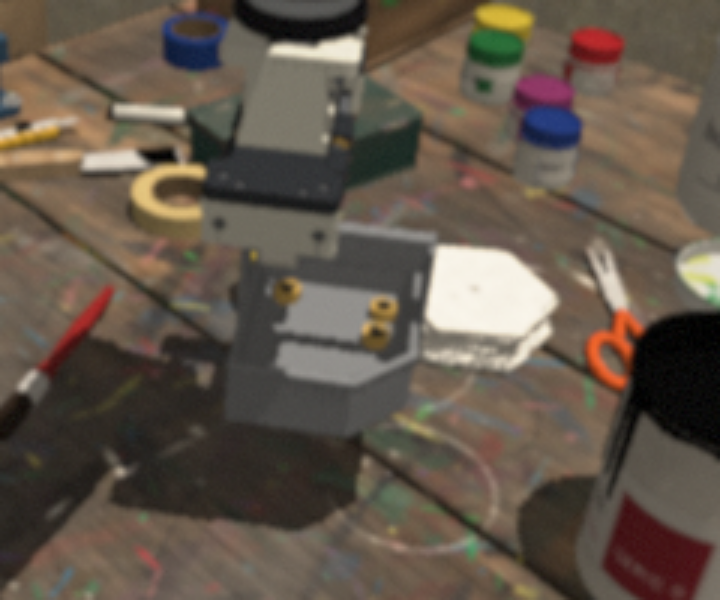

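```bash
cat > tilt.py <<'E'
from h import *
import sys
def meas(tag='x'):
    s=r.read_state(); c=np.array(s['eef_pos'])
    M=R.from_rotvec(s['orientation']).as_matrix(); tx=M[:,1]  # tote x ~ tool y
    tx=tx*np.array([1,1,0]); tx/=np.linalg.norm(tx); ty=np.cross([0,0,1],tx)
    p=camera('scene'); save(p,tag); W=cloud(p)
    o=outline_of(p,'tote'); 
    if not o: print('no tote'); return
    m=o[0]['region']&(p['range_z']>0); P=W[m]-c
    L=np.stack([P@tx,P@ty,P[:,2]],1)  # grip-centred
    # RANSAC plane for floor: normal approx in y-z plane
    best=(0,)
    rng=np.random.default_rng(0)
    for a in np.radians(np.arange(-10,65,.5)):
        h=-L[:,1]*np.sin(a)+L[:,2]*np.cos(a) # height along tote z, tilt ccw a
        hist,e=np.histogram(h,bins=np.arange(-.15,.06,.003))
        # floor expected at -.087
        i=np.argmax(hist*(abs(e[:-1]+.0855)<.012)); 
        if hist[i]>best[0]: best=(hist[i],np.degrees(a),e[i]+.0015)
    print('floor fit n,tilt,h',best,len(L))
    n=[(np.round(b['bbox'],0),round(b['score'],2)) for b in boxes_of(p,'nut_1')][:4]
    a=np.radians(best[1])
    o=np.array(p['position'])
    N=-ty*np.sin(a)+np.array([0,0,1])*np.cos(a); Y=ty*np.cos(a)+np.array([0,0,1])*np.sin(a)
    for b,sc in n:
        u,v=(b[0]+b[2])/2,(b[1]+b[3])/2
        q=px2w(p,u,v,1.0)-o; t=((best[2]+.005)-(o-c)@N)/(q@N); X=o+q*t-c
        print('nut px',u,v,sc,'tote-frame-from-grip mm x,y',(X@tx*1000).round(),(X@Y*1000).round())
    print('cc',[(np.round(b['at']),round(b['score'],2)) for b in spot_point(p,'cut_corner')][:2])
    im=cv2.imread('pics/%s.png'%tag); cv2.imwrite('pics/%s.png'%tag,cv2.resize(im[100:320,240:510],(720,587)))
if __name__=='__main__': meas(sys.argv[1]); go([.5,-.2,.2],20)
E
python3 tilt.py a1
```

```text
floor fit n,tilt,h (np.int64(1180), np.float64(-0.5), np.float64(-0.08849999999999994)) 3649
nut px 394.0 234.0 0.61 tote-frame-from-grip mm x,y 10.0 -65.0
nut px 397.5 223.0 0.6 tote-frame-from-grip mm x,y 47.0 -69.0
nut px 367.5 217.5 0.49 tote-frame-from-grip mm x,y 52.0 -7.0
cc [(array([393., 260.]), 0.67), (array([385., 197.]), 0.31)]
row shift mm [ -9.1 -30.9 -15.1] turn rad 0.004 yaw now 20.2 tilt 0.08 pos [ 0.5342 -0.2035  0.1909] w 0.010016796617357278 F [-0.3  0.5 -2.8] j [ 1.05  0.59 -0.99  1.79  0.56  1.07  0.21] t 13.0
```

Emit:
{"op": "step_arm", "data": {
  "rows": [
    [0,0,-12,0,0],
    [0,0,-36,0,0],
    [0,0,-72,0,0],
    [0,0,-120,0,0],
    [0,0,-180,0,0],
    [0,0,-120,0,0],
    [0,0,-72,0,0],
    [0,0,-36,0,0],
    [0,0,-12,0,0],
    [0,0,0,0,0],
    [0,0,0,0,0]
  ]
}}

```text
t: 14.38
eef_pos: [0.5345, -0.2032, 0.1915]
orientation: [0.945, 1.357, -0.945]
wrist_force: [0.4, -0.3, -2.3]
gripper_width: 0.0098
```

```bash
python3 tilt.py a2
```

```text
floor fit n,tilt,h (np.int64(1317), np.float64(-0.5), np.float64(-0.08849999999999994)) 3798
cc [(array([392., 262.]), 0.56)]
row shift mm [ -8.4 -30.  -15.8] turn rad 0.003 yaw now 20.2 tilt 0.08 pos [ 0.5336 -0.2045  0.1915] w 0.009866969200397018 F [-0.3 -0.2 -2.5] j [ 1.06  0.59 -1.    1.79  0.56  1.08  0.21] t 14.575
```

View pics/a2.png

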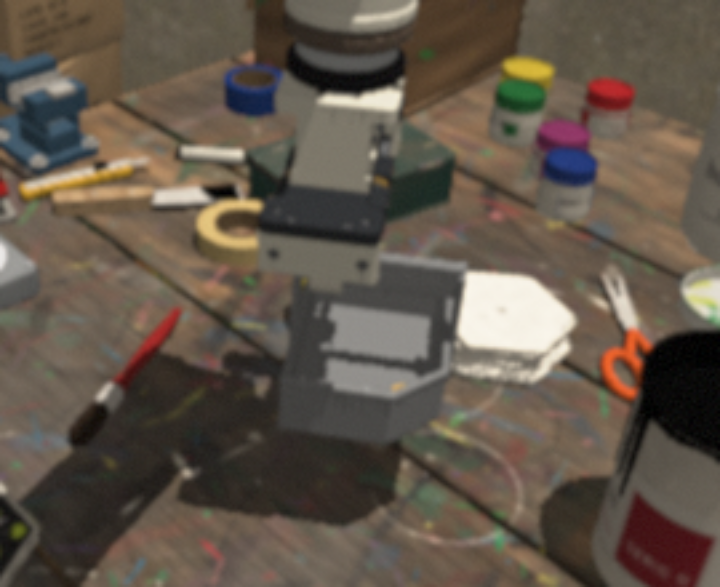

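Emit:
{"op": "step_arm", "data": {
  "rows": [
    [0,0,0,-12,0],
    [0,0,0,-36,0],
    [0,0,0,-72,0],
    [0,0,0,-120,0],
    [0,0,0,-180,0],
    [0,0,0,-120,0],
    [0,0,0,-72,0],
    [0,0,0,-36,0],
    [0,0,0,-12,0],
    [0,0,0,0,0],
    [0,0,0,0,0]
  ]
}}

```text
t: 15.95
eef_pos: [0.5346, -0.2028, 0.1917]
orientation: [0.946, 1.356, -0.945]
wrist_force: [0.4, 0.9, -1.6]
gripper_width: 0.0098
```

```bash
python3 tilt.py a3
```

```text
floor fit n,tilt,h (np.int64(1294), np.float64(2.0), np.float64(-0.08849999999999994)) 3720
cc [(array([386., 264.]), 0.74)]
row shift mm [ -8.1 -31.7 -13.8] turn rad 0.006 yaw now 20.4 tilt 0.02 pos [ 0.5345 -0.2019  0.1919] w 0.00936313372898177 F [-0.  -0.4 -2.4] j [ 1.05  0.59 -1.    1.79  0.56  1.08  0.21] t 16.15
```

View pics/a3.png

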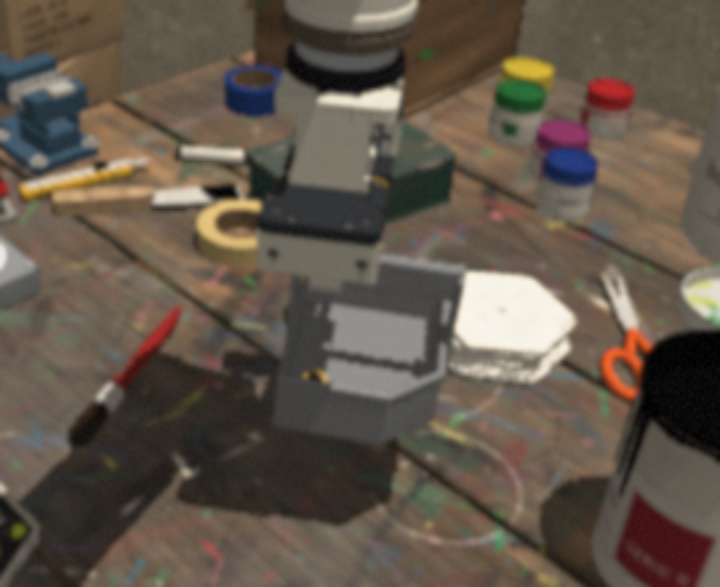

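Emit:
{"op": "step_arm", "data": {
  "rows": [
    [4,20,0,0,0],
    [6,25,0,0,0],
    [8,25,0,0,0],
    [8,25,0,0,0]
  ]
}}

```text
t: 16.65
eef_pos: [0.5349, -0.2034, 0.1668]
orientation: [0.945, 1.356, -0.945]
wrist_force: [0.7, -0.4, -2.2]
gripper_width: 0.0097
```

```bash
python3 tilt.py a4
```

```text
floor fit n,tilt,h (np.int64(1304), np.float64(1.5000000000000002), np.float64(-0.08849999999999994)) 3659
cc [(array([387., 270.]), 0.87)]
row shift mm [-32.9 -31.6 -15.4] turn rad 0.004 yaw now 20.2 tilt 0.04 pos [ 0.535  -0.2036  0.1671] w 0.009706610755042026 F [ 1.   0.1 -2.7] j [ 1.04  0.62 -0.97  1.81  0.59  1.04  0.18] t 16.85
```

Emit:
{"op": "step_arm", "data": {
  "rows": [
    [9,0,0,0,0],
    [9.2,0,0,0,0],
    [9.4,0,0,0,0]
  ]
}}

```text
t: 17.23
eef_pos: [0.5347, -0.2036, 0.1668]
orientation: [0.945, 1.356, -0.945]
wrist_force: [-0.5, 0.3, -2.4]
gripper_width: 0.0096
```

```bash
python3 tilt.py a5
```

```text
floor fit n,tilt,h (np.int64(1305), np.float64(1.5000000000000002), np.float64(-0.08849999999999994)) 3669
cc [(array([385., 271.]), 0.91)]
row shift mm [-33.3 -31.3 -15.4] turn rad 0.004 yaw now 20.2 tilt 0.0 pos [ 0.5347 -0.2036  0.1667] w 0.009626151517088923 F [ 0.7 -1.4 -2.9] j [ 1.04  0.62 -0.97  1.81  0.6   1.04  0.18] t 17.425
```

Emit:
{"op": "step_arm", "data": {
  "rows": [
    [9.5,0,0,0,0],
    [9.6,0,0,0,0],
    [9.7,0,0,0,0],
    [9.8,0,0,0,0],
    [0,0,0,0,0]
  ]
}}

```text
t: 18.05
eef_pos: [0.5348, -0.2035, 0.1668]
orientation: [0.945, 1.356, -0.945]
wrist_force: [0.1, 0.4, -1.8]
gripper_width: 0.0096
```

```bash
python3 tilt.py a6
```

```text
floor fit n,tilt,h (np.int64(1319), np.float64(1.5000000000000002), np.float64(-0.08849999999999994)) 3641
cc [(array([387., 267.]), 0.75)]
row shift mm [-33.3 -31.4 -15.3] turn rad 0.004 yaw now 20.2 tilt 0.0 pos [ 0.5347 -0.2035  0.1667] w 0.009799221992186084 F [ 0.   0.2 -1.5] j [ 1.04  0.62 -0.97  1.81  0.6   1.04  0.18] t 18.25
```

Emit:
{"op": "step_arm", "data": {
  "rows": [
    [9.7,27,0,0,0],
    [9.8,27,0,0,0],
    [9.9,27,0,0,0],
    [10.0,27,0,0,0],
    [0,27,0,0,0]
  ]
}}

```text
t: 18.88
eef_pos: [0.5351, -0.2036, 0.1404]
orientation: [0.945, 1.355, -0.945]
wrist_force: [0.4, 0.2, -2.5]
gripper_width: 0.0101
```

```bash
python3 tilt.py a7
```

```text
floor fit n,tilt,h (np.int64(1176), np.float64(10.5), np.float64(-0.09449999999999995)) 3468
cc [(array([380., 283.]), 0.75), (array([347., 264.]), 0.53)]
row shift mm [-60.1 -31.4 -15.4] turn rad 0.004 yaw now 20.2 tilt 0.02 pos [ 0.5348 -0.2036  0.14  ] w 0.009886361596444395 F [ 0.1  0.8 -2.6] j [ 1.02  0.65 -0.94  1.83  0.63  0.99  0.16] t 19.075
```

Emit:
{"op": "step_arm", "data": {
  "rows": [
    [9.9,0,0,0,0],
    [9.94,0,0,0,0],
    [9.94,0,0,0,0],
    [0,0,0,0,0]
  ]
}}

```text
t: 19.58
eef_pos: [0.5347, -0.2035, 0.1397]
orientation: [0.945, 1.356, -0.945]
wrist_force: [-1.2, -0.2, -2.4]
gripper_width: 0.0096
```

```bash
python3 tilt.py a8
```

```text
floor fit n,tilt,h (np.int64(1187), np.float64(10.5), np.float64(-0.09449999999999995)) 3305
nut px 373.5 257.0 0.47 tote-frame-from-grip mm x,y 6.0 -48.0
cc [(array([377., 282.]), 0.71)]
row shift mm [-60.3 -31.3 -15.3] turn rad 0.004 yaw now 20.2 tilt 0.0 pos [ 0.5347 -0.2035  0.1397] w 0.009925790962906042 F [ 0.3 -0.1 -3.5] j [ 1.02  0.65 -0.94  1.83  0.63  0.99  0.16] t 19.775
```

View pics/a8.png

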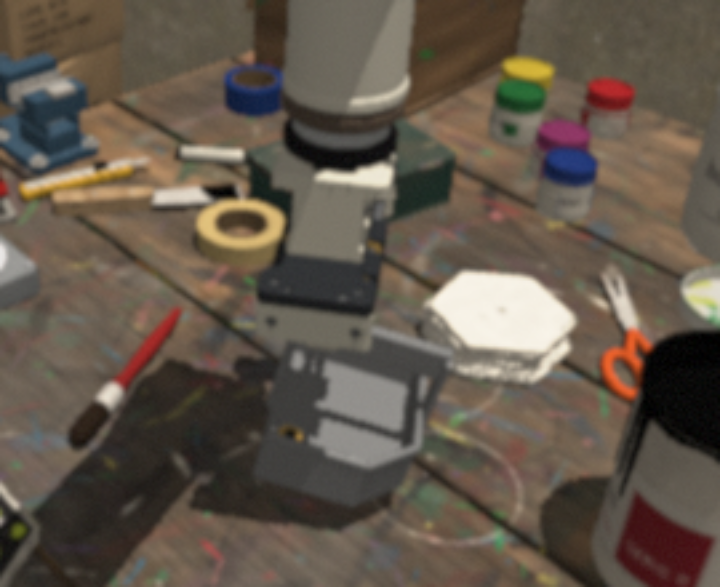

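Emit:
{"op": "step_arm", "data": {
  "rows": [
    [9.9,0,0,0,0],
    [9.97,0,0,0,0],
    [9.97,0,0,0,0],
    [0,0,0,0,0]
  ]
}}

```text
t: 20.27
eef_pos: [0.5347, -0.2035, 0.1398]
orientation: [0.945, 1.356, -0.945]
wrist_force: [0.6, -0.1, -1.8]
gripper_width: 0.01
```

```bash
python3 tilt.py a9
```

```text
no tote
row shift mm [-60.3 -31.4 -15.3] turn rad 0.004 yaw now 20.2 tilt 0.0 pos [ 0.5347 -0.2036  0.1397] w 0.009755362611104868 F [-0.   0.2 -1.9] j [ 1.02  0.65 -0.94  1.83  0.63  0.99  0.16] t 20.375
```

```bash
python3 - <<'E'
s=open('tilt.py').read()
s=s.replace("""    if not o: print('no tote'); return
    m=o[0]['region']&(p['range_z']>0); P=W[m]-c
""","""    P=W-c; Q=np.stack([P@tx,P@ty,P[...,2]],-1)
    m=(p['range_z']>0)&(abs(Q[...,0])<.08)&(Q[...,1]>-.13)&(Q[...,1]<.06)&(Q[...,2]<-.02)&(W[...,2]>.012)
    P=P[m]
""")
open('tilt.py','w').write(s)
E
python3 tilt.py b1
```

```text
floor fit n,tilt,h (np.int64(1233), np.float64(17.0), np.float64(-0.09449999999999995)) 3293
cc [(array([372., 285.]), 0.76)]
row shift mm [-60.3 -31.3 -15.4] turn rad 0.004 yaw now 20.2 tilt 0.0 pos [ 0.5347 -0.2036  0.1397] w 0.00980478163078705 F [-0.4 -0.7 -2.7] j [ 1.02  0.65 -0.94  1.83  0.63  0.99  0.16] t 20.575
```

View pics/b1.png

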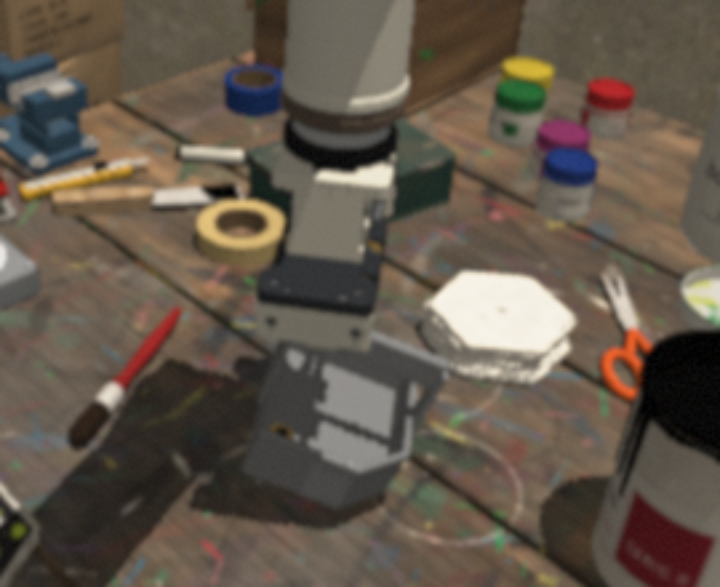

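Emit:
{"op": "step_arm", "data": {
  "rows": [
    [9.9,-20,0,0,0],
    [9.9,-40,0,0,0],
    [9.97,-40,0,0,0],
    [9.97,-40,0,0,0],
    [9.97,-40,0,0,0],
    [9.97,-40,0,0,0],
    [0,-40,0,0,0],
    [0,-40,0,0,0]
  ]
}}

```text
t: 21.58
eef_pos: [0.5347, -0.2035, 0.1796]
orientation: [0.945, 1.356, -0.945]
wrist_force: [-0.1, -0.9, -2.1]
gripper_width: 0.0098
```

```bash
python3 tilt.py b2
python3 - <<'E'
import cv2
from h import *
t=camera('top'); save(t,'b2t'); cv2.imwrite('pics/b2t.png',cv2.resize(cv2.imread('pics/b2t.png')[170:290,340:460],(600,600),interpolation=cv2.INTER_CUBIC))
E
```

```text
floor fit n,tilt,h (np.int64(798), np.float64(28.500000000000004), np.float64(-0.09449999999999995)) 3651
nut px 328.0 186.5 0.73 tote-frame-from-grip mm x,y 122.0 55.0
cc [(array([367., 272.]), 0.93)]
row shift mm [-20.3 -31.4 -15.3] turn rad 0.004 yaw now 20.2 tilt 0.0 pos [ 0.5347 -0.2035  0.1797] w 0.009563209766767163 F [ 0.4 -1.5 -2.1] j [ 1.05  0.61 -0.99  1.8   0.58  1.06  0.2 ] t 21.775
```

View pics/b2.png

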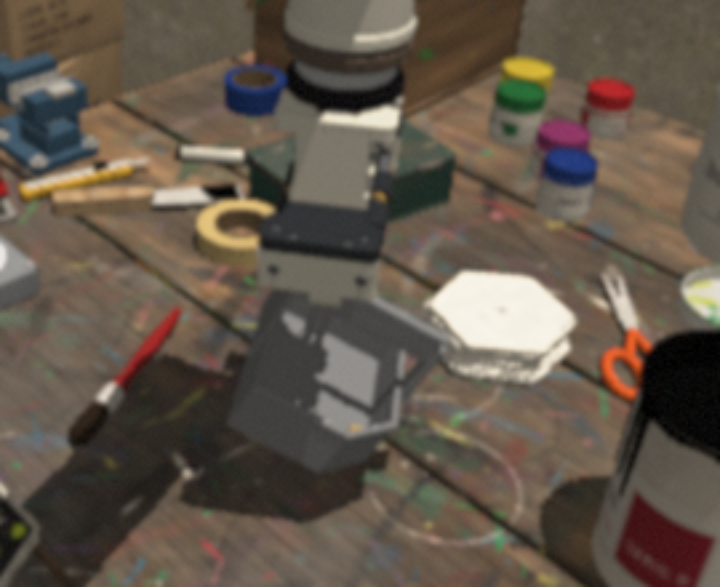

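View pics/b2t.png

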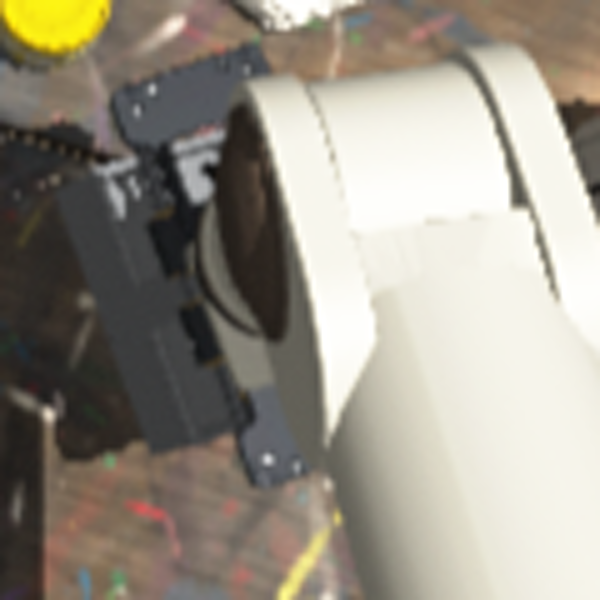

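Emit:
{"op": "step_arm", "data": {
  "rows": [
    [9.9,-30,0,0,0],
    [9.97,-60,0,0,0],
    [9.97,-80,0,0,0],
    [9.97,-80,0,0,0],
    [0,-80,0,0,0],
    [0,-80,0,0,0],
    [0,-80,0,0,0],
    [0,-80,-12,0,0],
    [0,-80,-36,0,0],
    [0,-80,-72,0,0],
    [0,-80,-120,0,0],
    [0,-80,-180,0,0],
    [0,-80,-120,0,0],
    [0,-80,-72,0,0],
    [0,-80,-36,0,0],
    [0,-80,-12,0,0],
    [0,-80,0,0,0],
    [0,-80,0,0,0],
    [0,-80,0,0,0]
  ]
}}

```text
t: 24.2
eef_pos: [0.5336, -0.2043, 0.2595]
orientation: [0.945, 1.356, -0.947]
wrist_force: [-0.1, 0.5, -3.0]
gripper_width: 0.0098
```

```bash
python3 tilt.py b3
python3 - <<'E'
import cv2
from h import *
t=camera('top'); save(t,'b3t'); cv2.imwrite('pics/b3t.png',cv2.resize(cv2.imread('pics/b3t.png')[170:290,340:460],(600,600),interpolation=cv2.INTER_CUBIC))
E
```

```text
floor fit n,tilt,h (np.int64(479), np.float64(33.0), np.float64(-0.09449999999999995)) 4205
nut px 286.5 238.5 0.39 tote-frame-from-grip mm x,y -171.0 58.0
cc [(array([368., 243.]), 0.77)]
row shift mm [ 59.8 -30.5 -15.8] turn rad 0.003 yaw now 20.2 tilt 0.04 pos [ 0.534  -0.2043  0.2598] w 0.00955559825331268 F [-0.7  0.1 -2.8] j [ 1.11  0.52 -1.07  1.72  0.49  1.19  0.26] t 24.4
```

View pics/b3.png

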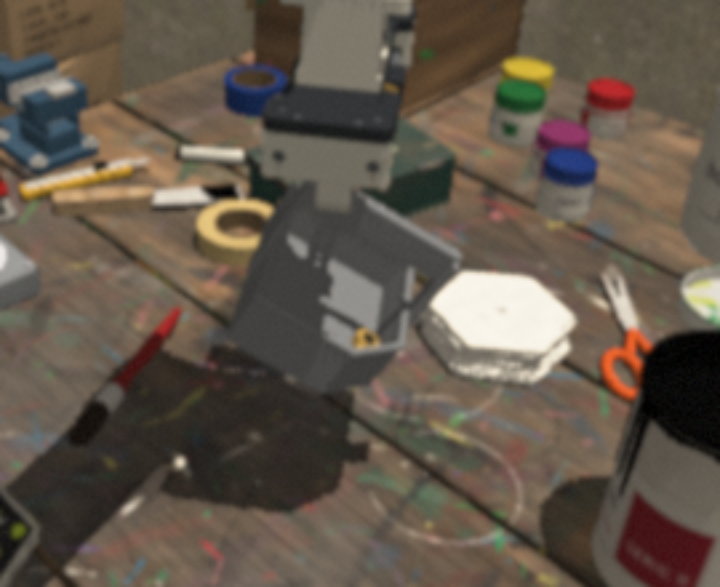

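Emit:
{"op": "step_arm", "data": {
  "rows": [
    [0,0,0,0,0.08],
    [0,0,0,0,0.2],
    [0,0,0,0,0.35],
    [0,0,0,0,0.5],
    [0,0,0,0,0.65],
    [0,0,0,0,0.8],
    [0,0,0,0,0.95],
    [0,0,0,0,1.1],
    [0,0,0,0,1.25],
    [0,0,0,0,1.37],
    [0,0,0,0,1.45],
    [0,0,0,0,1.48],
    [0,0,0,0,1.48]
  ]
}}

```text
t: 26.08
eef_pos: [0.5346, -0.2035, 0.2598]
orientation: [1.975, 0.446, -1.975]
wrist_force: [0.5, 0.4, -2.3]
gripper_width: 0.0096
```

```bash
python3 tilt.py b4
python3 - <<'E'
import cv2
from h import *
E
```

```text
floor fit n,tilt,h (np.int64(773), np.float64(34.5), np.float64(-0.09449999999999995)) 4809
cc [(array([331., 227.]), 0.98), (array([363., 216.]), 0.36)]
row shift mm [ 59.7 -18.1  29.8] turn rad -1.475 yaw now -64.5 tilt 0.0 pos [ 0.5347 -0.2036  0.2597] w 0.009766315853439995 F [-0.1 -0.1 -2. ] j [ 0.89  0.41 -0.74  1.73  0.3   1.12 -1.06] t 26.275
```

View pics/b4.png

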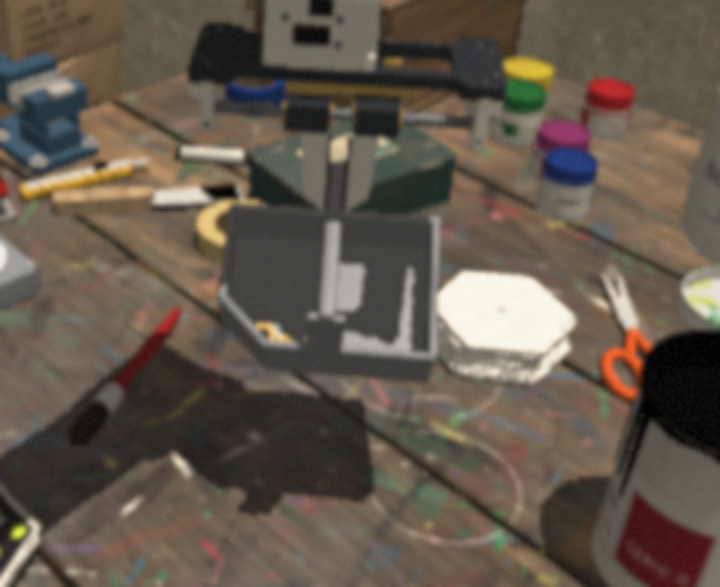

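```bash
cat > z.py <<'E'
from h import *
import sys
p=camera('scene'); im=p['image'][195:250,315:405,::-1]
im=np.clip(255*(im/255.)**.6,0,255).astype(np.uint8)
cv2.imwrite('pics/%s.png'%sys.argv[1],cv2.resize(im,(800,489),interpolation=cv2.INTER_CUBIC))
d=p['range_z']; W=cloud(p)
print('nuts',[(np.round(b['bbox'],1),round(b['score'],2)) for b in boxes_of(p,'nut_1')])
c=spot_point(p,'cut_corner')
# tote frame pts
s=r.read_state(); M=R.from_rotvec(s['orientation']).as_matrix(); tx=M[:,1]; ty=np.cross([0,0,1],tx); a=np.radians(34)
Y=ty*np.cos(a)+np.array([0,0,1])*np.sin(a); Z=-ty*np.sin(a)+np.array([0,0,1])*np.cos(a)
P=W-np.array(s['eef_pos']); T=np.stack([P@tx,P@Y+.038,P@Z],-1)*1000
if c: 
    u,v=np.round(c[0]['at']).astype(int); print('cc',T[v,u].round(),W[v,u].round(3))
# brassy pixels
I=p['image'].astype(int); br=(I[...,0]-I[...,2]>30)&(abs(T[...,0])<80)&(abs(T[...,1])<60)&(T[...,2]<-60)&(T[...,2]>-110)
vs,us=np.where(br)
for v,u in zip(vs,us): print((u,v),T[v,u].round(),I[v,u])
np.save('T.npy',T)
E
python3 z.py z1
```

```text
nuts []
cc [-59. -52. -90.] [ 0.488 -0.161  0.135]
(np.int64(326), np.int64(176)) [-75.  41. -61.] [170 146  99]
(np.int64(327), np.int64(176)) [-73.  41. -61.] [142 124  88]
(np.int64(328), np.int64(176)) [-71.  42. -63.] [131 113  83]
(np.int64(329), np.int64(176)) [-69.  42. -63.] [133 116  86]
(np.int64(330), np.int64(176)) [-67.  42. -61.] [144 128  94]
(np.int64(331), np.int64(176)) [-65.  42. -62.] [156 135  96]
(np.int64(332), np.int64(176)) [-63.  43. -63.] [159 138  96]
(np.int64(333), np.int64(176)) [-61.  43. -62.] [159 137  95]
(np.int64(334), np.int64(176)) [-59.  42. -60.] [160 137  96]
(np.int64(335), np.int64(176)) [-57.  43. -62.] [157 135  96]
(np.int64(336), np.int64(176)) [-56.  44. -64.] [143 124  88]
(np.int64(337), np.int64(176)) [-54.  44. -63.] [117 103  77]
(np.int64(338), np.int64(176)) [-52.  43. -61.] [101  90  68]
(np.int64(326), np.int64(177)) [-74.  39. -61.] [140 121  87]
(np.int64(335), np.int64(177)) [-57.  41. -62.] [111  99  80]
(np.int64(326), np.int64(178)) [-74.  37. -60.] [105  93  73]
(np.int64(325), np.int64(179)) [-76.  35. -62.] [111  94 
[... 2714 characters left out ...]
85.] [209 169 103]
(np.int64(342), np.int64(226)) [-36. -50. -84.] [232 193 122]
(np.int64(343), np.int64(226)) [-34. -46. -94.] [230 201 152]
(np.int64(344), np.int64(226)) [-32. -49. -84.] [230 206 161]
(np.int64(345), np.int64(226)) [-30. -50. -82.] [233 201 140]
(np.int64(346), np.int64(226)) [-28. -48. -86.] [225 185 114]
(np.int64(347), np.int64(226)) [-26. -49. -83.] [200 162  94]
(np.int64(348), np.int64(226)) [-25. -49. -84.] [158 129  80]
(np.int64(349), np.int64(226)) [-23. -45. -94.] [111  95  69]
(np.int64(347), np.int64(227)) [-26. -51. -82.] [206 171 117]
(np.int64(348), np.int64(227)) [-24. -51. -82.] [185 155 109]
(np.int64(349), np.int64(227)) [-23. -51. -83.] [147 128  99]
```

View pics/z1.png

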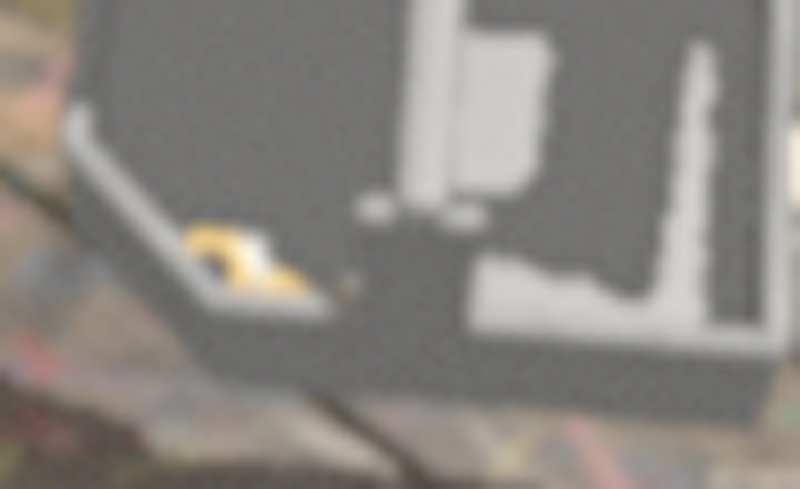

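Run:
```python
from h import *
T=np.load('T.npy')
for y0 in (-35,-38,-41,-44,-47):
    for x in range(-66,70,6):
        m=(abs(T[...,0]-x)<3)&(abs(T[...,1]-y0)<2)&(T[...,2]>-110)&(T[...,2]<-50)
        print(int(np.median(T[m][:,2])) if m.sum() else '--',end=' ')
    print(y0)
p=camera('scene'); im=p['image'][195:250,315:405,::-1].astype(float)
im=np.clip((im-30)*3.2,0,255).astype(np.uint8)
cv2.imwrite('pics/z2.png',cv2.resize(im,(800,489),interpolation=cv2.INTER_CUBIC))
```

```text
-53 -- -92 -93 -92 -92 -93 -94 -95 -95 -- -- -- -92 -93 -93 -94 -94 -93 -94 -93 -94 -94 -35
-53 -50 -- -90 -85 -93 -93 -93 -92 -94 -- -- -- -93 -93 -93 -93 -94 -93 -94 -93 -93 -94 -38
-66 -50 -- -85 -84 -92 -93 -92 -92 -94 -- -- -- -93 -92 -93 -93 -93 -93 -94 -93 -93 -92 -41
-79 -52 -- -84 -83 -84 -92 -93 -94 -92 -- -- -- -94 -92 -93 -92 -92 -92 -92 -92 -92 -92 -44
-86 -64 -51 -- -83 -83 -85 -91 -92 -92 -- -- -- -93 -91 -92 -92 -94 -93 -92 -91 -91 -92 -47
```

View pics/z2.png

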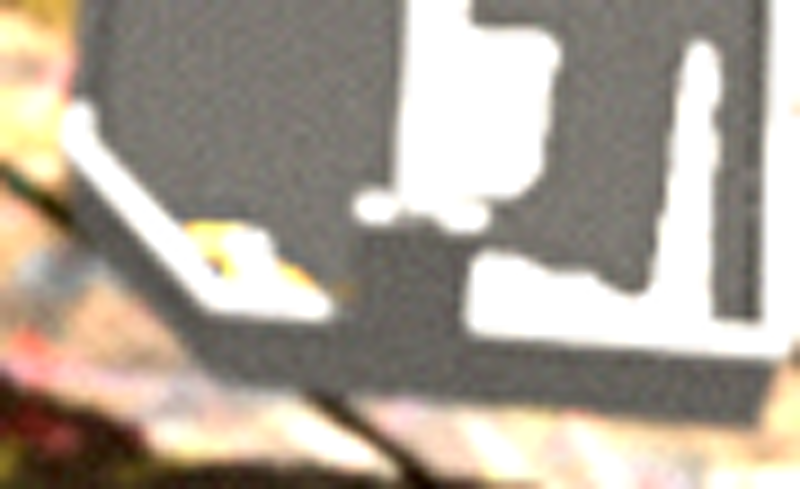

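Emit:
{"op": "step_arm", "data": {
  "rows": [
    [0,0,0,0,-0.06],
    [0,0,0,0,-0.18],
    [0,0,0,0,-0.32],
    [0,0,0,0,-0.46],
    [0,0,0,0,-0.56],
    [0,0,0,0,-0.6],
    [0,0,0,0,-0.6]
  ]
}}

```text
t: 27.35
eef_pos: [0.5347, -0.2036, 0.2597]
orientation: [1.587, 0.911, -1.587]
wrist_force: [0.9, 0.2, -2.6]
gripper_width: 0.01
```

```bash
python3 z.py z3 | head -3
python3 - <<'E'
from h import *
im=camera('scene')['image'][180:250,315:415,::-1].astype(float)
im=np.clip(255*(im/200.)**.6,0,255).astype(np.uint8)
cv2.imwrite('pics/z4.png',cv2.resize(im,(800,560),interpolation=cv2.INTER_CUBIC))
E
```

```text
nuts [(array([267. , 212. , 308.4, 263. ]), 0.46)]
cc [  20.  -15. -278.] [ 0.608 -0.117 -0.001]
(np.int64(346), np.int64(181)) [-16.  43. -61.] [107  96  71]
```

View pics/z4.png

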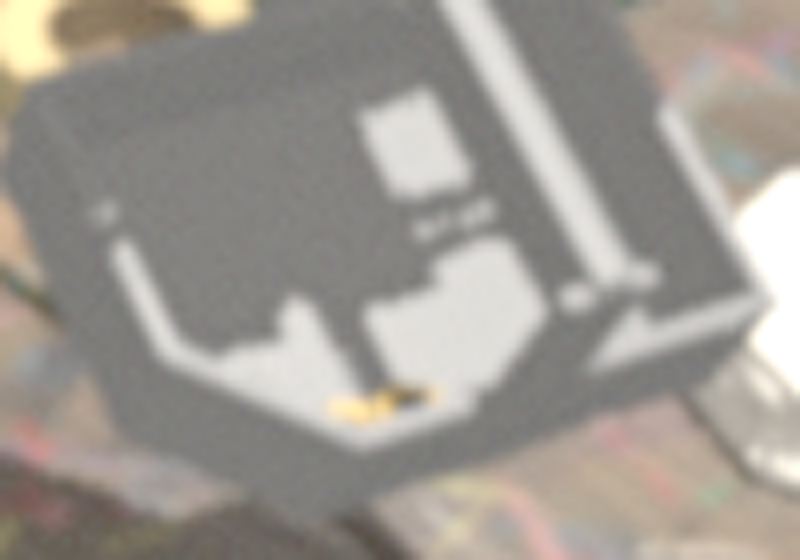

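Emit:
{"op": "step_arm", "data": {
  "rows": [
    [0,0,0,0,0.06],
    [0,0,0,0,0.18],
    [0,0,0,0,0.32],
    [0,0,0,0,0.48],
    [0,0,0,0,0.65],
    [0,0,0,0,0.82],
    [0,0,0,0,0.98],
    [0,0,0,0,1.1],
    [0,0,0,0,1.17],
    [0,0,0,0,1.2],
    [0,0,0,0,1.2]
  ]
}}

```text
t: 28.92
eef_pos: [0.5348, -0.2034, 0.2598]
orientation: [-2.141, 0.167, 2.141]
wrist_force: [0.1, -0.3, -2.7]
gripper_width: 0.0097
```

Run:
```python
from h import *
im=camera('scene')['image'][175:255,315:415,::-1].astype(float)
im=np.clip(255*(im/200.)**.6,0,255).astype(np.uint8)
cv2.imwrite('pics/z5.png',cv2.resize(im,(750,600),interpolation=cv2.INTER_CUBIC))
```

```text
(no output)
```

View pics/z5.png

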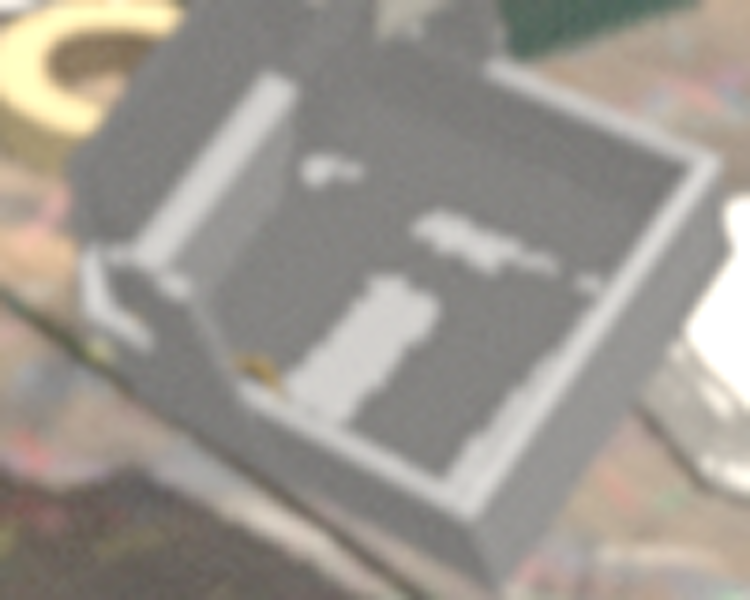

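Emit:
{"op": "step_arm", "data": {
  "rows": [
    [0,0,-10,0,0],
    [0,0,-32,0,0],
    [0,0,-68,0,0],
    [0,0,-112,0,0],
    [0,0,-112,0,0],
    [0,0,-112,0,0],
    [0,0,-102,0,0],
    [0,0,-82,0,0],
    [0,0,-60,0,0],
    [0,0,-38,0,0],
    [0,0,-18,0,0],
    [0,0,-6,0,0],
    [0,0,0,0,0]
  ]
}}

```text
t: 30.6
eef_pos: [0.5344, -0.2046, 0.2596]
orientation: [-2.139, 0.169, 2.14]
wrist_force: [-0.1, 0.2, -2.1]
gripper_width: 0.0099
```

```bash
cat > v.py <<'E'
from h import *
import sys
p=camera('scene')
im=p['image'][175:255,315:415,::-1].astype(float)
im=np.clip(255*(im/200.)**.6,0,255).astype(np.uint8)
cv2.imwrite('pics/%s.png'%sys.argv[1],cv2.resize(im,(750,600),interpolation=cv2.INTER_CUBIC))
W=cloud(p); s=r.read_state(); M=R.from_rotvec(s['orientation']).as_matrix(); tx=M[:,1]; ty=np.cross([0,0,1],tx); a=np.radians(34)
Y=ty*np.cos(a)+np.array([0,0,1])*np.sin(a); Z=-ty*np.sin(a)+np.array([0,0,1])*np.cos(a)
P=W-np.array(s['eef_pos']); T=np.stack([P@tx,P@Y+.038,P@Z],-1)*1000
I=p['image'].astype(int); br=(I[...,0]-I[...,2]>22)&(abs(T[...,0])<80)&(abs(T[...,1])<60)&(T[...,2]<-74)&(T[...,2]>-110)
vs,us=np.where(br); Q=T[vs,us]
print('brass x hist',np.histogram(Q[:,0],bins=np.arange(-80,81,8)))
for x in range(-76,76,8):
    m=(Q[:,0]>=x)&(Q[:,0]<x+8)
    if m.any(): print(x,m.sum(),Q[m].mean(0).round(),Q[m,1].max().round())
print(s['t'],s['eef_pos'])
E
python3 v.py z6
```

```text
brass x hist (array([ 0,  0,  0,  0,  0,  0,  1,  5, 11,  1,  0,  0,  0,  0,  0,  0,  0,
        0,  0,  7]), array([-80, -72, -64, -56, -48, -40, -32, -24, -16,  -8,   0,   8,  16,
        24,  32,  40,  48,  56,  64,  72,  80]))
-28 2 [-24. -46. -92.] -46.0
-20 10 [-16. -50. -85.] -47.0
-12 6 [ -9. -53. -84.] -51.0
68 7 [ 74.  33. -99.] 41.0
30.65 [ 0.53443974 -0.20492233  0.25965118]
```

View pics/z6.png

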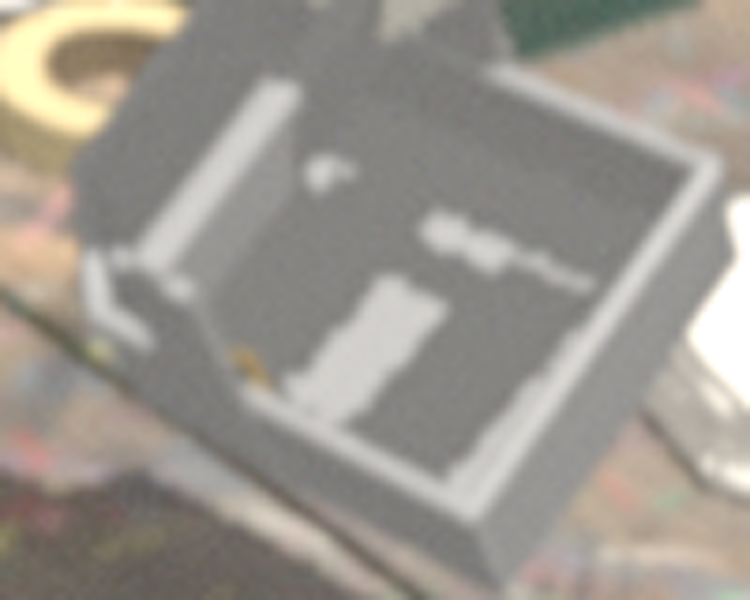

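Emit:
{"op": "step_arm", "data": {
  "rows": [
    [0,0,0,0,-0.06],
    [0,0,0,0,-0.18],
    [0,0,0,0,-0.32],
    [0,0,0,0,-0.46],
    [0,0,0,0,-0.58],
    [0,0,0,0,-0.66],
    [0,0,0,0,-0.7],
    [0,0,0,0,-0.7],
    [0,0,0,0,-0.7]
  ]
}}

```text
t: 31.78
eef_pos: [0.5348, -0.2033, 0.2598]
orientation: [1.915, 0.533, -1.915]
wrist_force: [0.1, -0.3, -2.3]
gripper_width: 0.0101
```

```bash
python3 v.py z7
cat > w.py <<'E'
from h import *
p=camera('scene'); W=cloud(p); s=r.read_state(); M=R.from_rotvec(s['orientation']).as_matrix(); tx=M[:,1]; ty=np.cross([0,0,1],tx)
c=spot_point(p,'cut_corner'); print('cc',[(np.round(b['at'],1),round(b['score'],2)) for b in c[:2]])
best=None
P=W-np.array(s['eef_pos'])
for deg in np.arange(25,42,.5):
    a=np.radians(deg); Y=ty*np.cos(a)+np.array([0,0,1])*np.sin(a); Z=-ty*np.sin(a)+np.array([0,0,1])*np.cos(a)
    T=np.stack([P@tx,P@Y+.038,P@Z],-1)*1000
    m=(p['range_z']>0)&(T[...,2]<-86)&(T[...,2]>-102)&(abs(T[...,0])<70)&(T[...,1]>-40)&(T[...,1]<40)
    h=np.histogram(T[m][:,2],bins=np.arange(-102,-85,2))
    if best is None or h[0].max()>best[0]: best=(h[0].max(),deg,h[1][h[0].argmax()]+1,T,Y,Z)
T=best[3]; print(best[:3])
m=(p['range_z']>0)&(abs(T[...,2]-(best[2]+38))<3)&(abs(T[...,0])<90)&(abs(T[...,1])<80)
Q=T[m]; print('rim x',np.percentile(Q[:,0],[1,99]).round(1),'y',np.percentile(Q[:,1],[1,99]).round(1))
x0=np.percentile(Q[:,0],[1,99]).mean(); y0=np.percentile(Q[:,1],[1,99]).mean()
cc=np.array(s['eef_pos'])+tx*(x0-54.7)/1e3+best[4]*(y0-34.7-38)/1e3+best[5]*best[2]/1e3
print('cut corner world',cc.round(3),'offset',x0,y0)
E
python3 w.py
```

```text
brass x hist (array([ 0,  0,  0,  4, 23, 17,  7,  3,  8,  0,  0,  0,  0,  0,  0,  0,  0,
        0,  0,  0]), array([-80, -72, -64, -56, -48, -40, -32, -24, -16,  -8,   0,   8,  16,
        24,  32,  40,  48,  56,  64,  72,  80]))
-52 12 [-48. -36. -88.] -32.0
-44 28 [-40. -41. -89.] -31.0
-36 8 [-31. -47. -89.] -44.0
-28 3 [-26. -46. -93.] -44.0
-20 7 [-16. -50. -83.] -49.0
-12 4 [-11. -49. -86.] -45.0
31.825 [ 0.53474817 -0.20343614  0.25978139]
cc [(array([330.2, 233.1]), 0.65)]
(np.int64(1198), np.float64(28.5), np.int64(-101))
rim x [-75.9  75.2] y [-64.6  49.9]
cut corner world [ 0.487 -0.168  0.133] offset -0.36246227224946637 -7.341149454877968
```

View pics/z7.png

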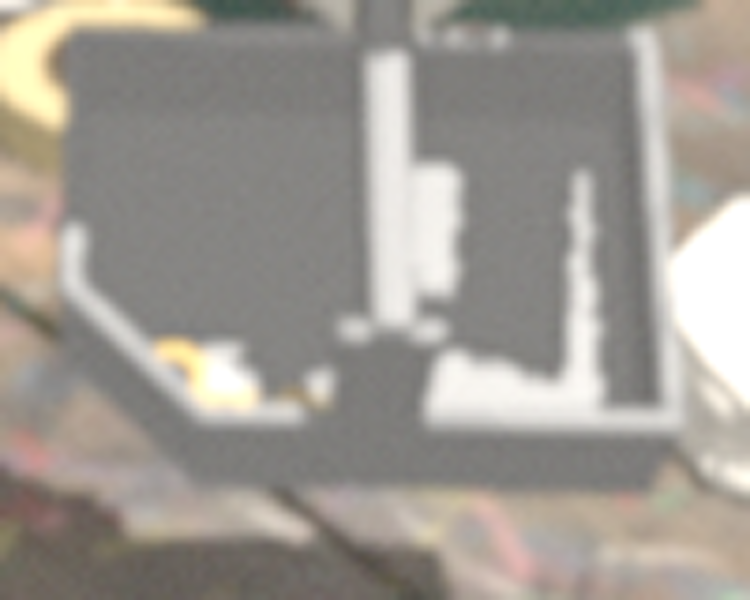

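Run:
```python
from h import *
p=camera('top'); W=cloud(p)
s=camera('scene'); V=cloud(s)
P=V[s['range_z']>0]; P=P[np.hypot(P[:,0]-.5535,P[:,1]-.19)<.1]
q=P[(P[:,2]>.06)&(P[:,2]<.095)]; print('knob scene',len(q),cv2.minAreaRect(q[:,:2].astype(np.float32)*1000))
P=W[p['range_z']>0]; P=P[np.hypot(P[:,0]-.5535,P[:,1]-.19)<.1]
q=P[(P[:,2]>.075)&(P[:,2]<.095)]; print('knob top',len(q),cv2.minAreaRect(q[:,:2].astype(np.float32)*1000))
for k in ['brush','tape','pot']:
    o=outline_of(p,k)
    if o:
        Q=W[o[0]['region']&(p['range_z']>0)]; print(k,Q.min(0).round(3),Q.max(0).round(3))
    else: print(k,'none')
x=r.read_state(); print(x['t'],np.abs(x['qvel']).max(),x['gripper_width'])
```

```text
knob scene 178 ((551.9560546875, 190.69686889648438), (15.357670783996582, 48.9236946105957), 70.12061309814453)
knob top 79 ((554.4056396484375, 189.97647094726562), (12.621131896972656, 46.88577651977539), 72.68619537353516)
brush [ 0.442 -0.043  0.009] [ 0.621 -0.009  0.024]
tape [ 0.728 -0.036 -0.006] [0.825 0.057 0.029]
pot [ 0.668 -0.167 -0.007] [ 0.748 -0.095  0.064]
32.175 0.0014249176627281967 0.009607749763983884
```

All good; handing in.

```bash
python3 -c "
from h import *
print(r.sign_off())"
```

```text
the job is handed in; nothing more can be done
None
```

I turned the dial to zero and lifted the tote by its bar. I finished holding it tilted, with the three nuts gathered at the cut-off corner. The job was handed in at about 32 s of the 51 s allowed; the sign-off gives no verdict.

**How it was done:** I turned the knob about 63 degrees anticlockwise to its stop. The moves cannot tip the tool, so the tilt came from two other steps:
- **Nuts:** sharp back-and-forth moves slid them to the cut-off end.
- **Tilt:** I gripped the bar off-centre and eased the grip briefly so the tote swung down in the fingers, then gripped it again at full force. The bar slipped about 6 mm in the fingers during this and held firm afterwards.

**Last checks:**
- **Dial:** the wrist camera put the knob within 0.1 degrees of square to the housing when I released it. At the end the top camera agreed to about 0.5 degrees. The coarser scene camera read about 2 degrees off, still inside the limit of 3.4.
- **Tilt:** most fits gave 33 to 34.5 degrees. One final fit gave 28.5 degrees, but it ran into the edge of its search range and I gave it less weight. Either value is within the judged 17 to 50 degrees.
- **Corner height:** about 13 cm above the table, with the arm at rest.
- **Nuts:** all three are visible at the cut-off corner, and the farthest is about 45 mm from its point against the 60 mm limit. That distance is an estimate, because the tote's wall partly hides the third nut.
- **Bystanders:** the brush and tape roll show no movement beyond about 6 mm. The pot's outline grew by up to 17 mm on one side, with its other sides nearly unchanged. I read that as a looser outline rather than movement.

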